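# Hang the red trolley wheel on the hook

### The job

Lift the spare trolley wheel with the red centre out of its wooden rack by the top of its rim and hang it on the tall steel J-hook: the rim goes over the upturned tip and the wheel is left hanging still from the hook's arm. Leave the wheel with the blue centre standing in its rack.

Things in the scene. Friction and masses are not known exactly. Their poses are not given: they have to be found in the camera images.
- red_wheel_center (a point): Centre of the loose wheel to hang: black tyre, red hub and spokes, 0.25-0.5 kg, 180 mm across, 22 mm thick, flat sides. Rim 26 mm deep (radius 90 outside, 64 inside), hub radius 15, spokes 10 thick. Stands upright; rim top 90 mm above this point. x along the level axle, z up. Five spokes, one straight down (-z): an open gap lies straight above the hub.
- blue_wheel_center (a point): Centre of the other loose wheel: same size and axes, blue hub and spokes, standing in a rack of its own; to be left alone. Which wheel is on the robot's left and which on its right varies.
- rack_red: Fixed wooden rack that holds the red wheel: 85 x 170 mm foot, two cheeks 130 mm long up to 66 mm above the worktop, a 25 mm slot between them that the wheel lifts straight up out of. Origin on the worktop under the wheel's centre (wheel centre 105 mm above it); x along the wheel's axle, z up.
- hook_seat (a point): Where the wheel hangs: top of the level arm (round bar, 10 mm) of a fixed steel J-hook stand, 220 mm above the worktop. x runs along the arm from tip to post, z up. The upturned tip is 57 mm towards -x and rises 14 mm above the arm; the post (16 mm) is 55 mm towards +x, no higher than the arm; foot radius 62 mm under the post. A hung wheel's centre is 64 mm below this point, axle along x.

How it is judged:
By the outcome, as a careful person would: the job done as asked, in the order asked, and still so for the second after the job is handed in, with the robot touching nothing.
It also fails if it takes over 45 s, if anything falls off the work surface, if the arm or the gripper's body presses on something with over 40 N, if the wrist force passes 120 N, or if a joint passes its speed limit or range.

### The arm

A 7-joint arm with a two-finger parallel gripper is mounted at the origin on a cart in front of the work surface, level with it; the furniture and walls round the work are solid. World frame = base frame: x ahead of the robot, y to its left, z up, the work surface at z = 0. Lengths are in m, angles in rad, forces in N, time in s.
With the tool pointing down it reaches from about 0.425 to 0.95 m from the base axis. Payload 4.7 kg.
Tool frame: the origin (TCP) lies between the finger pads; the fingertips stand 19 mm ahead of it and the grasp point (between the pads) is the TCP (tcp_to_tips is the distance from the TCP to the fingertips, in m); z points along the fingers, y is the line along which they close (so a half turn about z gives the same grasp; the last joint's range is limited). The gripper opens to 85 mm and grips with 20 to 120 N. Pads are 22 mm wide; open, the fingers measure 114 mm over their backs; the gripper's body (76 mm by 85 mm) begins 54 mm behind the grasp point. The pads swing forward as they close: fully open they stand 13 mm farther back than shut.
Start: joints at [-1.202, 0.469, -0.049, 1.532, 0.024, 1.141, -0.082], TCP at [0.261, 0.622, 0.25] pointing down, gripper open.
Joint ranges: [-2.59, 2.59], [-0.33, 1.99], [-1.39, 1.29], [0.1, 2.45], [-1.04, 4.18], [0.21, 1.99], [-2.66, 2.66]. Speed limits (rad/s): [2.57, 2.57, 3.14, 3.14, 3.14, 3.14, 3.14].

### API

Orientations are given as a rotation vector (axis times angle).
In Python, from station import * gives the robot as it stands.
- The arm moves only by the tool carry_out, never from a script. Its argument "targets" is a list that holds one entry, the list of rows, each a list of 4 numbers: the shift along the world's x, y, z in mm, then the turn about the world's z in degrees. In form: [[[tx, ty, tz, roll], ...]]. A call has exactly 10 rows; each row is the pose to reach, as a shift and turn from the pose commanded when the call began; what a row does not reach only later rows make up. A row lasts 1/12 s, in which the tool goes at most 41.7 mm and 7.16 degrees, less where a joint would pass 70% of its speed; a pose out of reach is approached as far as the arm can. A call with a gripper value outside its range is refused whole. "jaw" is the finger opening in mm, from 0 to 85.4, set as the call begins (left out, the last holds). The fingers move at their own pace and stop on an object; the grip force is fixed at half the most. Time passes only in rows, so rows that repeat a pose let the fingers close, or fill a call up. It gives the time, the measured TCP pose, the force, the opening and the grip force at its end, in the units of the state.
- sense(): the state, without advancing time (a new reading comes with each control period).
- camera(name): name is "scene" or "top" or "wrist"; returns a dict with "frame" (420x560x3 uint8, red, green, blue), "z_map" (420x560 float32, m along the optical axis (not along the pixel's ray), 0 where there is no reading), "K" (3x3 intrinsics, pixels), "k1" (the pictures are not rectified: a ray, as slopes to the right and down, at radius r is drawn at 1 + k1 r^2 times it, then the intrinsics apply), "R" (3x3) and "t" (3): a world point X has camera coordinates R X + t. Camera axes: x right, y down, z forward; pixel columns grow to the right and rows downward; lengths in m; the calibration is good to about 2 mm. A picture is of the moment at which its call begins.
- job_done(): hands the job in; it is judged then, once.
Trained networks look in the newest picture that a camera, given by its name, has taken for a name from the list of things; names that differ only in an ending like _2 or _b are one class to them, and where a whole thing is asked for, a point or a joint stands for the part that bears it (a point fixed in the world has none). Each returns a list of dicts, best first, with "score" (0 to 1); they miss things now and then, are a little off and sometimes report something else, mostly with a low value. They report only what shows in the picture. A call takes as long as a camera call.
- spot_in(camera, thing): "location" ([x, y, z] in m, in world coordinates, good to about 4 mm: the middle of the surface that is visible of it).
The state is a dict: "clock": time; "q": joint angles; "joint_velocities": joint speeds; "joint_efforts": joint torques, N m; "eef_pos": TCP position; "orientation": TCP orientation; "contact_force": force on the tool from outside, world axes, zero at the start; "torque": the same for the moment, N m; "opening": opening from 0.0 (shut) to 1.0 (fully open); "gripper_force": force on a finger pad.
Only numpy, scipy, OpenCV 4.12 (cv2) and the standard library are available. Lean on these libraries where they do the work, as an engineer would, in place of code of your own. Each camera call takes 0.05 s, during which the arm holds its last target. There are 200 camera calls.

## Working session

There is one attempt and no reset: what is moved stays moved. The work goes in short steps, Python scripts to look and compute and a tool call to move; the robot and the scene stay as the last step left them, time stands still between calls to the robot, and variables do not carry over. Pictures are saved under pics/ and viewed, at most 10 in all, crops included, and the job is handed in when it is done.

Besides the shell and the picture viewer there is one more tool, called as name(argument=value, ...) on one line, values as JSON. carry_out: Moves the arm, as the interface text tells. Its arguments: {"type":"object","properties":{"targets":{"type":"array","items":{"type":"array","items":{"type":"array","items":{"type":"number"}}}},"jaw":{"type":"number"}},"required":["targets"]}

```bash
mkdir -p pics; cat > h.py <<'E'
from station import *
import numpy as np, cv2
def cloud(c):
    z=c["z_map"]; h,w=z.shape; K=c["K"]
    u,v=np.meshgrid(np.arange(w),np.arange(h))
    p=np.stack([u,v],-1).reshape(-1,1,2).astype(float)
    n=cv2.undistortPoints(p,K,np.array([c["k1"],0,0,0.]))[:,0].reshape(h,w,2)
    X=np.dstack([n[...,0]*z,n[...,1]*z,z])
    return (X-c["t"])@c["R"]
def save(c,n): cv2.imwrite(f"pics/{n}.png",c["frame"][...,::-1])
E
python3 - <<'E'
from h import *
s=sense(); print({k:np.round(v,3) for k,v in s.items()})
cs=[]
for n in("scene","top"):
    c=camera(n); cs.append(c["frame"]); np.savez(n,**c)
    print(n,"campos",np.round(-c["R"].T@c["t"],3))
    for th in("red_wheel_center","blue_wheel_center","rack_red","hook_seat"):
        print(th,[(round(d["score"],2),np.round(d["location"],3)) for d in spot_in(n,th)[:3]])
    save(c,n+"0")
E
```

```text
{'clock': np.float64(0.0), 'q': array([-1.202,  0.469, -0.049,  1.534,  0.024,  1.141, -0.082]), 'joint_velocities': array([ 0.001,  0.   , -0.   ,  0.001,  0.002,  0.   , -0.   ]), 'joint_efforts': array([-0.0000e+00, -5.1030e+01, -4.7000e-02, -2.3771e+01,  1.1000e-02,
        8.0000e-03,  0.0000e+00]), 'eef_pos': array([0.261, 0.622, 0.249]), 'orientation': array([-6.210e-01, -3.079e+00,  3.000e-03]), 'contact_force': array([ 0.566, -0.822,  0.42 ]), 'torque': array([0.026, 0.01 , 0.034]), 'gripper_force': np.float64(0.0), 'opening': np.float64(0.998)}
scene campos [-0.201 -0.684  0.669]
red_wheel_center [(0.97, array([ 0.416, -0.314,  0.129]))]
blue_wheel_center [(0.73, array([0.419, 0.32 , 0.12 ]))]
rack_red [(0.83, array([ 0.397, -0.309,  0.03 ]))]
hook_seat [(0.62, array([0.591, 0.048, 0.013])), (0.48, array([ 0.395, -0.312,  0.032]))]
top campos [0.328 0.017 1.058]
red_wheel_center [(0.72, array([ 0.421, -0.28 ,  0.17 ]))]
blue_wheel_center [(0.68, array([0.422, 0.325, 0.165]))]
rack_red [(0.65, array([ 0.398, -0.276,  0.01 ]))]
hook_seat [(0.56, array([0.592, 0.05 , 0.012]))]
```

View pics/scene0.png

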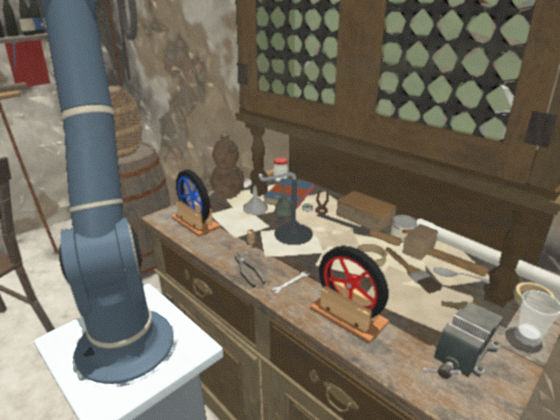

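View pics/top0.png

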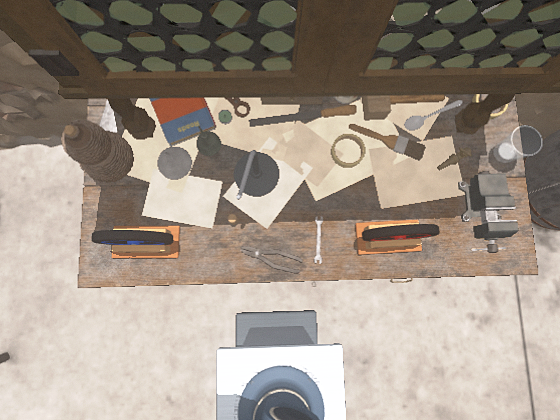

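```bash
python3 - <<'E'
from h import *
for n in("scene","top"):
    c=dict(np.load(n+".npz")); P=cloud(c); ok=(c["z_map"]>0)
    def box(lo,hi):
        m=ok&np.all((P>lo)&(P<hi),axis=-1); return P[m]
    # red wheel upper part
    w=box([.3,-.42,.075],[.55,-.2,.25])
    print(n,"wheel",len(w),np.round(np.percentile(w,[1,50,99],axis=0),4).tolist())
    t=w[w[:,2]>w[:,2].max()-.02]
    if len(w)>20:
        m=w[:,:2].mean(0); e,v=np.linalg.eigh(np.cov((w[:,:2]-m).T)); print("long dir",v[:,1],np.sqrt(e),m)
    print("top part",len(t),np.round(t.mean(0),4),np.round(t.max(0),4))
    k=box([.45,-.12,.19],[.75,.2,.26])
    print("hook",len(k),np.round(np.percentile(k,[1,50,99],axis=0),4).tolist() if len(k) else'')
    if len(k)>5:
        m=k[:,:2].mean(0); e,v=np.linalg.eigh(np.cov((k[:,:2]-m).T)); print("dir",v[:,1],np.sqrt(e),m)
        tip=k[k[:,2]>.226]; print("tip",len(tip),np.round(tip.mean(0),4) if len(tip) else '')
        s=(k[:,:2]-m)@v[:,1]; print("ends",m+s.min()*v[:,1],m+s.max()*v[:,1])
    f=box([.45,-.12,.005],[.75,.2,.03])
    if len(f): print("foot",len(f),np.round((f.min(0)+f.max(0))/2,4),np.round(f.min(0),4),np.round(f.max(0),4))
E
```

```text
scene wheel 2097 [[0.4085, -0.3846, 0.0768], [0.4145, -0.3096, 0.1379], [0.4325, -0.2138, 0.1908]]
long dir [-0.03356679  0.99943648] [0.00569877 0.0513469 ] [ 0.41640615 -0.30690791]
top part 445 [ 0.4177 -0.3026  0.1828] [ 0.4348 -0.241   0.1926]
hook 159 [[0.4923, 0.0427, 0.1911], [0.5516, 0.0638, 0.2179], [0.6041, 0.0837, 0.2335]]
dir [-0.95376323  0.30055899] [0.00267451 0.0387272 ] [0.55031608 0.06347758]
tip 12 [0.4946 0.081  0.2305]
ends [0.60619626 0.04586809] [0.49118795 0.08211061]
foot 945 [0.6001 0.0401 0.0175] [ 0.4502 -0.1197  0.005 ] [0.75   0.1999 0.0299]
top wheel 877 [[0.4072, -0.3717, 0.0805], [0.4176, -0.2781, 0.1737], [0.4314, -0.2076, 0.1911]]
long dir [-0.01885234  0.99982228] [0.00684748 0.04747947] [ 0.4180982 -0.2794757]
top part 445 [ 0.4199 -0.2922  0.1838] [ 0.432  -0.2425  0.1934]
hook 247 [[0.4897, 0.0452, 0.1934], [0.5466, 0.0667, 0.2184], [0.6031, 0.0855, 0.2326]]
dir [-0.95560835  0.29463991] [0.00294131 0.03465841] [0.54609423 0.06611938]
tip 18 [0.4926 0.0824 0.2306]
ends [0.60604455 0.04763508] [0.48815099 0.08398485]
foot 1857 [0.6003 0.0421 0.0174] [ 0.4505 -0.1159  0.005 ] [0.75   0.2    0.0299]
```

The scene view shows the red wheel at about (352,283), the blue wheel at about (192,197) and the hook arm at about (278,178). In the top view the red wheel is at about (400,232) and the hook arm runs from (238,197) to (253,155). The hook seat is near (0.548, 0.065, 0.22), with its arm yawed about -17°. The red wheel is near (0.42, -0.295), with its axle yawed about +1.5°. I'll travel high over to the red wheel.

carry_out(targets=[[[22,-29,12,-3.3],[44,-58,24,-6.6],[66,-87,36,-9.9],[88,-116,48,-13.2],[110,-145,60,-16.5],[132,-174,72,-19.8],[154,-203,84,-23.1],[176,-232,96,-26.4],[198,-261,108,-29.7],[220,-290,120,-33]]], jaw=60)

```text
clock: 1.33
eef_pos: [0.4822, 0.3307, 0.3713]
orientation: [1.474, 2.775, 0.001]
contact_force: [0.0, 1.0, -0.5]
opening: 0.704
gripper_force: 0.0
```

carry_out(targets=[[[4,-33,0,-3],[8,-66,0,-6],[12,-99,0,-9],[16,-132,0,-12],[20,-165,0,-15],[24,-198,0,-18],[28,-231,0,-21],[32,-264,0,-24],[36,-297,0,-27],[40,-330,0,-30]]])

```text
clock: 2.17
eef_pos: [0.5213, 0.0007, 0.3707]
orientation: [2.141, 2.299, 0.001]
contact_force: [0.6, -0.1, -0.0]
opening: 0.702
gripper_force: 0.0
```

carry_out(targets=[[[-11,-32,-4,-1],[-22,-64,-8,-2],[-33,-96,-12,-3],[-44,-128,-16,-3],[-55,-160,-20,-3],[-66,-192,-24,-3],[-77,-224,-28,-3],[-88,-256,-32,-3],[-100,-290,-40,-3],[-100,-290,-40,-3]]])

```text
clock: 3.0
eef_pos: [0.4169, -0.2944, 0.33]
orientation: [2.21, 2.231, -0.006]
contact_force: [-0.8, -0.2, -0.4]
opening: 0.704
gripper_force: 0.0
```

```bash
cat >> h.py <<'E'
from scipy.optimize import least_squares
from scipy.spatial.transform import Rotation as Rot
def pose():
    s=sense(); M=Rot.from_rotvec(s["orientation"]).as_matrix()
    print("t",round(float(s["clock"]),2),"tcp",np.round(s["eef_pos"],4),"yang",round(np.degrees(np.arctan2(M[1,1],M[0,1])),2),"z",np.round(M[:,2],3),"F",np.round(s["contact_force"],1),"op",round(float(s["opening"])*85.4,1),"g",round(float(s["gripper_force"]),1))
E
python3 - <<'E'
from h import *
pose()
c=camera("wrist"); save(c,"w1"); np.savez("w1",**c)
for n in("scene","top","w1"):
    c=dict(np.load(n+".npz")); P=cloud(c); ok=c["z_map"]>0
    w=P[ok&np.all((P>[.385,-.42,.085])&(P<[.455,-.18,.21]),axis=-1)]
    r=np.hypot(w[:,1]+.295,w[:,2]-.105); print(n,len(w),"zmax",w[:,2].max().round(4))
    t=w[w[:,2]>.165]
    A=np.c_[t[:,1],np.ones(len(t))]
    # bins of y: x extent of tyre top
    for y0 in np.arange(-.35,-.24,.02):
        b=t[(abs(t[:,1]-y0)<.01)]
        if len(b)>5: print(" y",round(y0,3),len(b),"x",np.round(np.percentile(b[:,0],[2,50,98]),4),"zmax",b[:,2].max().round(4))
    # outer circle: points on tread, r largest; robust fit
    sel=w[abs(r-.09)<.008]
    f=lambda p:np.hypot(sel[:,1]-p[0],sel[:,2]-.105)-.09
    print(" yc",least_squares(f,[-.295],loss="soft_l1",f_scale=.002).x, "y range", np.percentile(w[:,1],[.5,99.5]))
E
```

```text
t 3.0 tcp [ 0.4169 -0.2944  0.33  ] yang 0.54 z [-0.002 -0.003 -1.   ] F [-0.8 -0.2 -0.4] op 60.1 g 0.0
scene 1985 zmax 0.1926
 y -0.35 86 x [0.4128 0.419  0.4312] zmax 0.1806
 y -0.33 128 x [0.4115 0.4153 0.4318] zmax 0.1887
 y -0.31 132 x [0.4111 0.414  0.4308] zmax 0.1917
 y -0.29 115 x [0.4106 0.4128 0.4297] zmax 0.1926
 y -0.27 94 x [0.4097 0.4124 0.4287] zmax 0.1902
 y -0.25 59 x [0.4091 0.4124 0.4296] zmax 0.1834
 yc [-0.29240012] y range [-0.3851339 -0.2118118]
top 863 zmax 0.1934
 y -0.35 47 x [0.4116 0.4213 0.4321] zmax 0.1782
 y -0.33 76 x [0.4109 0.4201 0.4314] zmax 0.1876
 y -0.31 89 x [0.4101 0.4199 0.4313] zmax 0.1934
 y -0.29 96 x [0.4095 0.4191 0.4313] zmax 0.1922
 y -0.27 102 x [0.4088 0.4189 0.4302] zmax 0.1893
 y -0.25 103 x [0.4088 0.4184 0.4293] zmax 0.1833
 yc [-0.29949024] y range [-0.37427777 -0.20718804]
w1 5391 zmax 0.192
 y -0.35 330 x [0.413  0.423  0.4334] zmax 0.1791
 y -0.33 538 x [0.4122 0.4224 0.4327] zmax 0.1874
 y -0.31 692 x [0.4115 0.422  0.4327] zmax 0.1911
 y -0.29 795 x [0.4107 0.4211 0.4321] zmax 0.192
 y -0.27 849 x [0.4097 0.4206 0.4311] zmax 0.1897
 y -0.25 857 x [0.4095 0.4199 0.4304] zmax 0.1831
 yc [-0.30139914] y range [-0.3717594  -0.20870521]
```

View pics/w1.png

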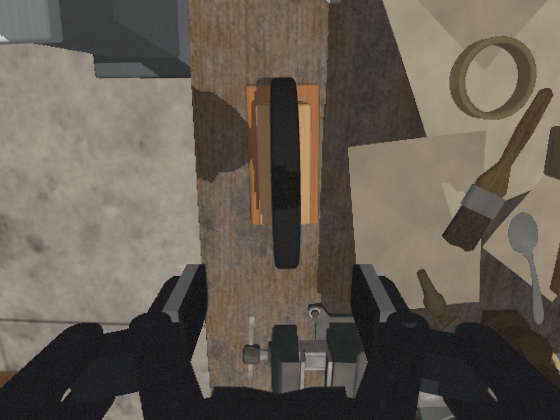

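The wrist view shows the tyre running from (287,80) to (287,268), between the open fingers. The wheel centre is at about x 0.4213, y -0.2965, with its axle yawed +1.8°.

carry_out(targets=[[[0,-1,-12,0.3],[0,-2,-25,0.5],[0,-4,-40,0.5],[0,-4,-55,0.5],[0,-4,-70,0.5],[0,-4,-83,0.5],[0,-4,-92,0.5],[0,-4,-95,0.5],[0,-4,-95,0.5],[0,-4,-95,0.5]]])

```text
clock: 3.88
eef_pos: [0.422, -0.2916, 0.2359]
orientation: [2.187, 2.254, 0.001]
contact_force: [1.0, -0.2, 0.7]
opening: 0.701
gripper_force: 0.0
```

```bash
python3 - <<'E'
from h import *
c=camera("wrist"); pose(); P=cloud(c); ok=c["z_map"]>0
t=P[ok&np.all((P>[.385,-.42,.165])&(P<[.455,-.18,.2]),axis=-1)]
for y0 in np.arange(-.37,-.2,.02):
    b=t[(abs(t[:,1]-y0)<.01)]
    if len(b)>5: print(" y",round(y0,3),len(b),"x",np.round(np.percentile(b[:,0],[2,50,98]),4),"z",np.round(np.percentile(b[:,2],98),4))
E
```

```text
t 3.93 tcp [ 0.422  -0.2918  0.2361] yang 1.73 z [ 0.002 -0.    -1.   ] F [ 0.1  0.9 -0.4] op 60.0 g 0.0
 y -0.35 418 x [0.4127 0.4229 0.4333] z 0.1787
 y -0.33 922 x [0.4121 0.4226 0.433 ] z 0.1868
 y -0.31 1317 x [0.4116 0.4219 0.4323] z 0.1902
 y -0.29 1647 x [0.4109 0.4213 0.4318] z 0.1907
 y -0.27 1880 x [0.4101 0.4206 0.431 ] z 0.1887
 y -0.25 1903 x [0.4097 0.42   0.4304] z 0.1821
 y -0.23 341 x [0.4106 0.4203 0.4296] z 0.1699
```

carry_out(targets=[[[0,-2,-10,0],[-0.5,-4,-20,0],[-0.5,-5,-30,0],[-0.5,-5,-38,0],[-0.5,-5,-43,0],[-0.5,-5,-46,0],[-0.5,-5,-46,0],[-0.5,-5,-46,0],[-0.5,-5,-46,0],[-0.5,-5,-46,0]]])

```text
clock: 4.77
eef_pos: [0.4212, -0.2968, 0.1897]
orientation: [2.187, 2.254, 0.001]
contact_force: [0.5, -0.1, -0.0]
opening: 0.701
gripper_force: 0.0
```

carry_out(targets=[[[0,0,0,0],[0,0,0,0],[0,0,0,0],[0,0,0,0],[0,0,0,0],[0,0,0,0],[0,0,0,0],[0,0,0,0],[0,0,0,0],[0,0,0,0]]], jaw=10)

```text
clock: 5.6
eef_pos: [0.4213, -0.2968, 0.1898]
orientation: [2.188, 2.254, 0.001]
contact_force: [-0.9, 1.4, 5.3]
opening: 0.239
gripper_force: 61.9
```

```bash
python3 - <<'E'
from h import *
pose()
E
```

```text
t 5.6 tcp [ 0.4213 -0.2968  0.1898] yang 1.71 z [ 0.001 -0.    -1.   ] F [-0.9  1.4  5.3] op 20.4 g 61.9
```

carry_out(targets=[[[0,0,3,0],[0,0,8,0],[0,0,16,0],[0,0,26,0],[0,0,38,0],[0,0,50,0],[0,0,62,0],[0,0,73,0],[0,0,82,0],[0,0,85,0]]])

```text
clock: 6.43
eef_pos: [0.4214, -0.2972, 0.2761]
orientation: [2.186, 2.253, 0.002]
contact_force: [0.2, -0.6, -4.2]
opening: 0.236
gripper_force: 60.8
```

```bash
python3 - <<'E'
from h import *
pose(); c=camera("scene"); save(c,"s2"); P=cloud(c); ok=c["z_map"]>0
t=P[ok&np.all((P>[.385,-.42,.08])&(P<[.455,-.18,.30]),axis=-1)]
print(len(t)); np.savez("s2",**c)
cv2.imwrite("pics/s2c.png",cv2.resize(c["frame"][150:360,230:510,::-1],None,fx=2.5,fy=2.5))
E
```

```text
t 6.43 tcp [ 0.4214 -0.2972  0.2761] yang 1.71 z [ 0.002 -0.001 -1.   ] F [ 0.2 -0.6 -4.2] op 20.2 g 60.8
3409
```

View pics/s2c.png

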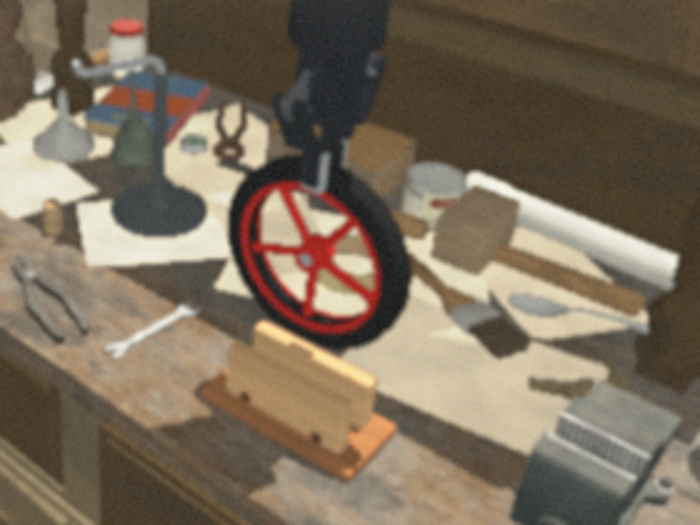

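The wheel is held and hanging plumb below the gripper, with its bottom at crop (330,345), clear of the rack cheeks at about (300,360). Next I move it to a point in front of the hook tip, in line with the arm.

carry_out(targets=[[[1,5,0,0],[3,16,0,0],[5,34,0,0],[7,54,0,-1],[9,76,0,-2],[11,98,0,-3],[13,120,0,-4],[15,142,0,-5],[16,164,0,-6],[16,186,0,-7]]])

```text
clock: 7.32
eef_pos: [0.4364, -0.1091, 0.2736]
orientation: [-2.321, -2.115, 0.002]
contact_force: [0.6, -0.4, -4.4]
opening: 0.242
gripper_force: 60.8
```

carry_out(targets=[[[0,22,0,-1],[0,46,0,-2],[0,70,0,-3],[0,96,0,-4],[0,122,0,-6],[0,146,0,-8],[0,168,0,-10],[0,188,0,-11],[0,203,0,-12],[2,210,0,-12]]])

```text
clock: 8.15
eef_pos: [0.4378, 0.1019, 0.2734]
orientation: [-2.526, -1.866, 0.003]
contact_force: [-0.0, 0.4, -4.4]
opening: 0.237
gripper_force: 60.8
```

carry_out(targets=[[[0,0,-2,0],[0,0,-4,0],[0,0,-6,0],[0,0,-7,0],[0,0,-7,0],[0,0,-7,0],[0,0,-7,0],[0,0,-7,0],[0,0,-7,0],[0,0,-7,0]]])

```text
clock: 8.98
eef_pos: [0.439, 0.0993, 0.2674]
orientation: [2.53, 1.862, 0.0]
contact_force: [-0.0, 0.4, -3.9]
opening: 0.24
gripper_force: 60.8
```

```bash
python3 - <<'E'
from h import *
pose()
for n in("scene","wrist","top"):
    c=camera(n); save(c,n+"3"); np.savez(n+"3",**c); P=cloud(c); ok=c["z_map"]>0
    w=P[ok&np.all((P>[.38,-.01,.09])&(P<[.478,.2,.244]),axis=-1)]
    if len(w)>50:
        m=w[:,:2].mean(0); e,v=np.linalg.eigh(np.cov((w[:,:2]-m).T)); d=v[:,1]*np.sign(v[1,1]); print(n,"wheel",len(w),"axle yaw",np.degrees(np.arctan2(-d[0],d[1])).round(2),np.round(w.min(0),3),np.round(w.max(0),3))
    k=P[ok&np.all((P>[.482,.03,.205])&(P<[.62,.1,.245]),axis=-1)]
    if len(k)>20:
        m=k[:,:2].mean(0); e,v=np.linalg.eigh(np.cov((k[:,:2]-m).T)); d=v[:,1]*np.sign(v[0,1]); s=(k[:,:2]-m)@d
        print(n,"hook",len(k),np.degrees(np.arctan2(d[1],d[0])).round(2),m.round(4),(m+d*s.min()).round(4),(m+d*s.max()).round(4),"z",np.round(np.percentile(k[:,2],[5,50,99]),4))
c=dict(np.load("scene3.npz")); a=c["frame"][130:270,190:390,::-1]
b=np.load("wrist3.npz")["frame"][...,::-1]
cv2.imwrite("pics/m3.png",np.vstack([cv2.resize(a,(430,300)),cv2.resize(b,(430,300))]))
E
```

```text
t 8.98 tcp [0.439  0.0993 0.2674] yang -17.29 z [ 0.  0. -1.] F [-0.   0.4 -3.9] op 20.5 g 60.8
scene wheel 1169 axle yaw -16.92 [0.404 0.011 0.095] [0.472 0.187 0.244]
scene hook 137 -17.39 [0.5421 0.0658] [0.4912 0.0818] [0.6003 0.0476] z [0.2118 0.2187 0.2343]
wrist wheel 3468 axle yaw -17.29 [0.411 0.031 0.178] [0.474 0.187 0.244]
wrist hook 3408 -17.11 [0.5331 0.0725] [0.4892 0.086 ] [0.5816 0.0575] z [0.2152 0.2191 0.233 ]
top wheel 228 axle yaw -4.12 [0.402 0.014 0.115] [0.43  0.062 0.244]
top hook 150 -16.07 [0.5625 0.0612] [0.5223 0.0728] [0.6011 0.0501] z [0.212  0.218  0.2209]
```

View pics/m3.png

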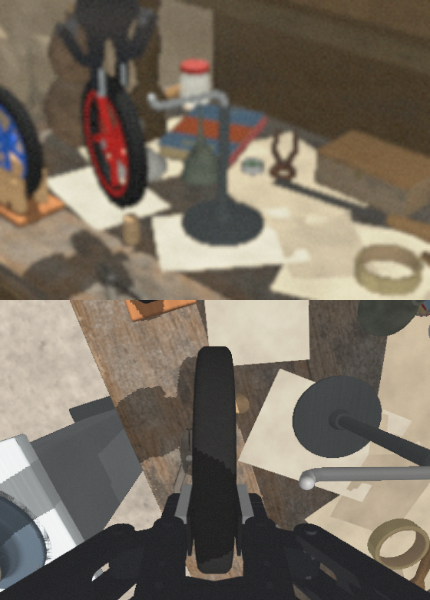

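The scene crop shows the wheel upright and clear in front of the hook tip at about (152,100). In the wrist crop the tip is at about (307,480), level with the gap above the hub. The yaw matches at -17.3° and the heights suit, so I insert along the arm.

carry_out(targets=[[[3,-1,0,0],[8,-2.5,0,0],[14,-4,0,0],[21,-6.5,0,0],[28,-8.5,0,0],[35,-11,0,0],[42,-13,0,0],[49,-15,0,0],[55,-17,0,0],[58,-18,0,0]]])

```text
clock: 9.97
eef_pos: [0.498, 0.0809, 0.2673]
orientation: [2.53, 1.861, 0.0]
contact_force: [-0.4, -0.2, -3.9]
opening: 0.245
gripper_force: 60.8
```

carry_out(targets=[[[3,-1,0,0],[8,-2.5,0,0],[14,-4,0,0],[21,-6.5,0,0],[28,-8.5,0,0],[35,-11,0,0],[42,-13,0,0],[48,-15,0,0],[52,-16,0,0],[52,-16,0,0]]])

```text
clock: 10.8
eef_pos: [0.5499, 0.0649, 0.2673]
orientation: [2.53, 1.861, 0.0]
contact_force: [-0.5, 0.6, -4.5]
opening: 0.241
gripper_force: 60.8
```

```bash
python3 - <<'E'
from h import *
c=camera("scene"); pose()
b=camera("wrist")["frame"][...,::-1]
a=c["frame"][130:270,190:390,::-1]
cv2.imwrite("pics/m4.png",np.vstack([cv2.resize(a,(430,300)),cv2.resize(b,(430,300))]))
E
```

```text
t 10.85 tcp [0.5492 0.0651 0.2672] yang -17.32 z [-0. -0. -1.] F [-0.5 -0.3 -4.5] op 20.3 g 60.8
```

View pics/m4.png

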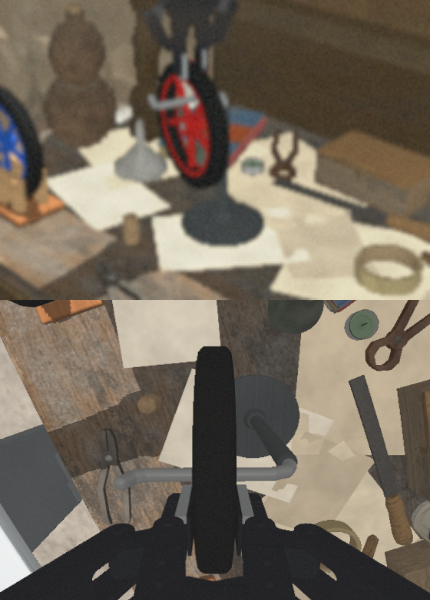

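The hook arm now passes through the wheel: the tip is at about (125,480) and the post end at about (290,465), either side of the tyre. Lowering it gently.

carry_out(targets=[[[0,0,-2,0],[0,0,-5,0],[0,0,-8,0],[0,0,-11,0],[0,0,-14,0],[0,0,-17,0],[0,0,-19,0],[0,0,-20,0],[0,0,-21,0],[0,0,-21,0]]])

```text
clock: 11.73
eef_pos: [0.5488, 0.0653, 0.2481]
orientation: [-2.529, -1.862, -0.001]
contact_force: [-5.2, 0.1, 6.9]
opening: 0.245
gripper_force: 62.4
```

carry_out(targets=[[[0,0,-0.3,0],[0,0,-0.6,0],[0,0,-0.9,0],[0,0,-1.2,0],[0,0,-1.5,0],[0,0,-1.8,0],[0,0,-2,0],[0,0,-2,0],[0,0,-2,0],[0,0,-2,0]]])

```text
clock: 12.57
eef_pos: [0.5489, 0.0653, 0.248]
orientation: [-2.529, -1.861, -0.002]
contact_force: [-8.4, -0.2, 18.1]
opening: 0.243
gripper_force: 63.6
```

```bash
python3 - <<'E'
from h import *
c=camera("scene"); pose(); s=sense(); print("torque",np.round(s["torque"],2))
d=camera("wrist"); np.savez("w5",**d); np.savez("s5",**c)
for n,k in(("s",c),("w",d)):
    P=cloud(k); ok=k["z_map"]>0
    ax=np.array([.955,-.297]); la=np.array([.297,.955]); q=P[...,:2]-[.549,.065]; a=q@ax; l=q@la
    m=ok&(abs(a)<.03)&(abs(l)<.1)&(P[...,2]>.06)&(P[...,2]<.27)
    A=np.c_[P[m][:,2],np.ones(m.sum())]
    for z0 in np.arange(.08,.26,.02):
        b=a[m&(abs(P[...,2]-z0)<.01)&(abs(l)>.012)]
        if len(b)>9: print(n,round(z0,2),len(b),np.round(np.percentile(b,[3,50,97])*1e3,1))
    t=m&(abs(a)<.009)&(abs(l)>.013)&(abs(l)<.03); print("top z",np.round(np.percentile(P[t][:,2],[90,98,100]),4) if t.sum() else 0)
a=c["frame"][140:240,240:340,::-1]
cv2.imwrite("pics/m5.png",np.hstack([cv2.resize(a,(400,400),interpolation=cv2.INTER_CUBIC),cv2.resize(d["frame"][200:420,80:300,::-1],(400,400))]))
E
```

```text
t 12.62 tcp [0.5489 0.0653 0.248 ] yang -17.3 z [ 0.     0.002 -1.   ] F [-9.  -0.5 17.6] op 20.4 g 63.6
torque [-0.09  2.17  0.02]
s 0.08 37 [-10.5  -9.4  -6.9]
s 0.1 143 [-10.8  -7.7  11. ]
s 0.12 122 [-10.5  -5.3  11. ]
s 0.14 128 [-11.   -5.3  10. ]
s 0.16 160 [-10.6  -3.4  10.2]
s 0.18 131 [-11.2  -2.9   9.3]
s 0.2 134 [-10.8  -5.1   7.9]
s 0.22 144 [-11.4  -8.6   8.3]
s 0.24 118 [-11.2  -4.3  10.2]
top z [0.2463 0.2484 0.2506]
w 0.16 32 [-7.7 -0.3  7.2]
w 0.18 353 [-10.   -0.    9.7]
w 0.2 1154 [-10.4  -0.4   9.9]
w 0.22 2973 [-10.5  -0.4  10. ]
w 0.24 9433 [-10.3  -0.4   9.7]
top z [0.2468 0.2474 0.2487]
```

View pics/m5.png

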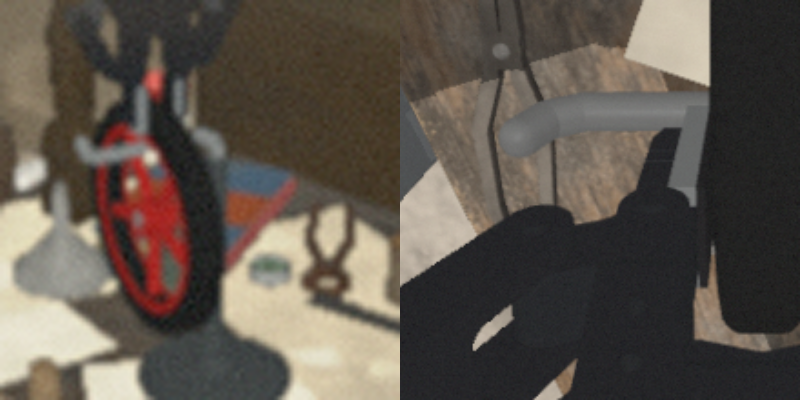

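The tyre is vertical and the rim top is at about 0.248 m, so the inner rim at about 0.222 m is resting on the arm (crop contact near (145,150)). I ease the press, then open moderately so the fingers stay clear of the tip and post.

carry_out(targets=[[[0,0,0.5,0],[0,0,1,0],[0,0,1.5,0],[0,0,2,0],[0,0,2,0],[0,0,2,0],[0,0,2,0],[0,0,2,0],[0,0,2,0],[0,0,2,0]]])

```text
clock: 13.5
eef_pos: [0.5488, 0.0653, 0.2481]
orientation: [-2.53, -1.862, -0.001]
contact_force: [-5.9, -0.3, 7.0]
opening: 0.237
gripper_force: 62.2
```

carry_out(targets=[[[0,0,0,0],[0,0,0,0],[0,0,0,0],[0,0,0,0],[0,0,0,0],[0,0,0,0],[0,0,0,0],[0,0,0,0],[0,0,0,0],[0,0,0,0]]], jaw=46)

```text
clock: 14.33
eef_pos: [0.5489, 0.0653, 0.2463]
orientation: [2.53, 1.862, -0.0]
contact_force: [0.0, -0.5, -0.2]
opening: 0.538
gripper_force: 0.0
```

```bash
python3 - <<'E'
from h import *
d=camera("wrist"); pose(); c=camera("scene")
for n,k in(("s",c),("w",d)):
    P=cloud(k); ok=k["z_map"]>0
    ax=np.array([.955,-.297]); la=np.array([.297,.955]); q=P[...,:2]-[.549,.065]; a=q@ax; l=q@la
    m=ok&(abs(a)<.03)&(abs(l)<.1)&(P[...,2]>.06)&(P[...,2]<.27)
    for z0 in np.arange(.08,.26,.04):
        b=a[m&(abs(P[...,2]-z0)<.01)&(abs(l)>.012)]
        if len(b)>9: print(n,round(z0,2),len(b),np.round(np.percentile(b,[3,50,97])*1e3,1))
E
```

```text
t 14.38 tcp [0.549  0.0653 0.2463] yang -17.29 z [ 0. -0. -1.] F [-0.2  0.3 -0. ] op 46.0 g 0.0
s 0.08 34 [-11.6  -9.2  -7.6]
s 0.12 128 [-10.7  -5.5  11.4]
s 0.16 162 [-10.9  -3.   10.6]
s 0.2 142 [-10.6  -4.9   8.5]
s 0.24 114 [-11.1  -3.5   9.7]
w 0.16 36 [-8.1  0.4  9.5]
w 0.2 1152 [-10.3  -0.4  10. ]
w 0.24 9798 [-10.1   0.   10. ]
```

Released: no force on the tool, and the wheel hangs centred. I retreat straight up.

carry_out(targets=[[[0,0,3,0],[0,0,8,0],[0,0,15,0],[0,0,24,0],[0,0,36,0],[0,0,50,0],[0,0,66,0],[0,0,82,0],[0,0,95,0],[0,0,100,0]]])

```text
clock: 15.27
eef_pos: [0.55, 0.0652, 0.3495]
orientation: [2.529, 1.861, 0.007]
contact_force: [0.9, 0.7, -0.5]
opening: 0.539
gripper_force: 0.0
```

carry_out(targets=[[[0,0,5,0],[0,0,10,0],[0,0,15,0],[0,0,20,0],[0,0,20,0],[0,0,20,0],[0,0,20,0],[0,0,20,0],[0,0,20,0],[0,0,20,0]]])

```text
clock: 16.1
eef_pos: [0.5489, 0.0653, 0.3661]
orientation: [-2.53, -1.862, 0.001]
contact_force: [0.3, 0.3, -0.7]
opening: 0.537
gripper_force: 0.0
```

```bash
python3 - <<'E'
from h import *
pose(); f=[camera("scene")["frame"] for _ in range(4)]
r=lambda g:cv2.GaussianBlur(g[150:260,240:360],(5,5),0).astype(int)
print("motion",np.abs(r(f[0])-r(f[3])).mean(), np.abs(r(f[0])-r(f[1])).mean())
cv2.imwrite("pics/m6.png",cv2.resize(f[-1][130:270,160:360,::-1],(700,490),interpolation=cv2.INTER_CUBIC))
E
```

```text
t 16.1 tcp [0.5489 0.0653 0.3661] yang -17.29 z [-0. -0. -1.] F [ 0.3  0.3 -0.7] op 45.8 g 0.0
motion 0.6682070707070707 0.6509343434343434
```

View pics/m6.png

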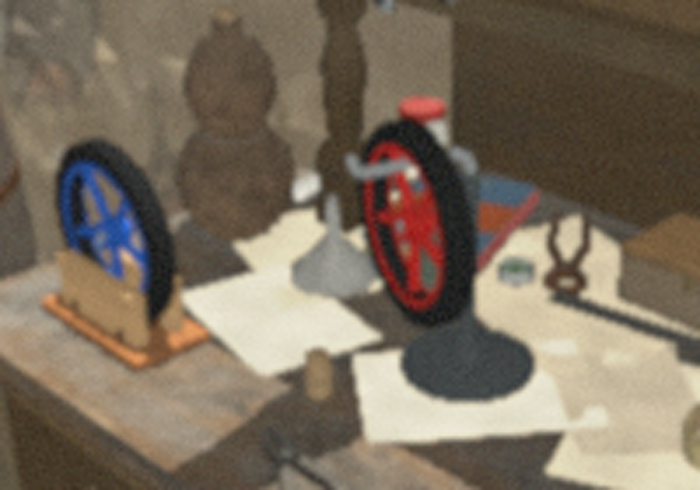

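The red wheel hangs still on the hook arm: its rim is at (400,165) and the tip shows in front of it at (355,168). The blue wheel stands in its rack at (115,225), and the gripper is clear of everything.

```bash
python3 -c "
from station import *
print(job_done())"
```

```text
the job is handed in; nothing more can be done
None
```

The red wheel is hanging still on the J-hook with the robot clear of it, the blue wheel is still standing in its rack, and the job was handed in at about 16 s of the 45 s allowed.

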